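# Seat the matching brake disc on its studs

### The job

Take the wrench off the fixture's rails and lay it flat on the bench. Then, without lifting the disc off the fixture, slide the disc whose holes match the three studs along the track into the round nest in the middle, and turn it by its brass pins until it drops over the studs and lies fully home on the nest floor. Leave the other disc and the things lying around the fixture where they are.

Things in the scene. Friction and masses are not known exactly. Their poses are not given: they have to be found in the camera images.
- nest (a point): Centre of the floor of a round nest in the middle of a grey fixture bolted to the bench. x runs across the fixture's track, y along it, z up. The floor is 27 mm above the bench. The nest is a well of radius 59.5 mm, 18 mm deep below the deck; a spigot 24 mm across and 8 mm high stands at its centre, three studs round it.
- deck_mid (a point): Point above the nest's centre level with the deck, 45 mm above the bench; axes as the nest's. The fixture is a straight level track along y, 420 mm long, 143 mm wide, open at both ends. Two aluminium rails run along it: inner faces at x = +-59.5 mm, 12 mm thick, tops 14 mm above the deck.
- stud_tip (a point): Tip of one of the nest's three brass studs. They are 10 mm thick, tapered over the top 5 mm, on a circle of radius 32 mm at 0 (this one), 120 and 240 degrees from the nest's +x. The tips are 15 mm above the nest floor, 3 mm below the deck.
- disc_three_centre (a point): Centre, half-way up, of the steel disc with three holes, the one that fits: 116 mm across, 10 mm thick, 0.42 to 0.84 kg, oiled, slides under 1 to 4 N. 15 mm holes on a circle of radius 32 mm at 0, 120, 240 degrees from its own x; 30 mm bore. Starts flat on the deck, at either side of the nest, about 135 mm from its centre. Lies home with this point 5 mm above the nest floor, at any of three turns.
- disc_three_pin (a point): Top of one of the three-hole disc's three brass pins; axes as the disc's. Pins are 10 mm thick (14 mm collar at the foot), 18 mm high above the disc's top, 46 mm from its centre at 60 (this one), 180, 300 degrees from its x. With holes out of line the disc rests in the nest on the stud tips, centre 20 mm above the nest floor, play 1.5 mm; turned into line it drops 15 mm by itself.
- disc_four_centre (a point): Centre, half-way up, of the other steel disc, same size, 0.6 kg, with four holes at 0, 90, 180, 270 degrees on the same circle and four such pins at 45, 135, 225, 315 degrees. It does not fit. It starts on the other side of the nest; leave it there.
- wrench_centre (a point): Middle of a flat steel spanner, 201 x 33 x 8 mm, 4 mm above its underside. Its handle, 12 mm wide and 5 mm thick, runs along its x; z is up. It starts across the two rails over the nest, its underside 58 to 59 mm above the bench, in the pins' way. Grip it here, across the handle. The bench right of the fixture, round x 0.47, y -0.34 m, is free; a tall pot stands at x 0.70, y -0.28 m.
- wood_block: a plain wooden block, 115 x 55 x 40 mm, length along its x axis, flat on the bench in front of the fixture; its origin is at the centre of its underside. Leave it alone.
- jar: a brown jar with a grey lid, 70 mm across, 95 mm high, standing behind the fixture; its origin is at the centre of its underside. Leave it alone.
- pliers: red-handled pliers, 167 x 29 x 12 mm, flat on the bench behind the fixture; its x axis is its length; its origin is at the centre of its underside. Leave it alone.
There are look-alikes about, which are no part of the job. What is shaped like the part that bears disc_three_centre but red is not meant. Leave any blue look-alike of the part that bears wrench_centre alone.

How it is judged:
On the way, in this order (a step that is already met when the one before it is completed fails the run):
1. the wrench is off the fixture and lies flat on the bench (height (world z) of wrench_centre between -0.005 and 0.015 m and angle between wrench_centre's own z axis and vertical below 0.1 rad), for 0.2 s.
2. the three-hole disc is home over the studs (z of disc_three_centre in the frame of nest between 0.002 and 0.0075 m and horizontal distance between disc_three_centre and nest below 0.004 m and angle between disc_three_centre's own z axis and vertical below 0.04 rad), for 0.2 s.
At the end, for the whole second after the job is handed in: The three-hole disc lies flat over the studs, its centre within 4 mm of the nest's centre and not more than 2.5 mm above its home height; the wrench lies flat on the bench; the four-hole disc is within 30 mm of where it started (all of step 1 and all of step 2 and distance of disc_four_centre from where it was at the start of the episode below 0.03 m); the robot touches nothing.
It fails at once if the three-hole disc is lifted more than 30 mm above the deck (height (world z) of disc_three_centre above 0.08 m).
It fails at once if the four-hole disc is moved more than 30 mm (distance of disc_four_centre from where it was at the start of the episode above 0.03 m).
It fails at once if the wooden block, jar or pliers is moved more than 40 mm (distance of any of wood_block, jar, pliers from where it was at the start of the episode above 0.04 m).
It also fails if it takes over 64 s, if anything falls off the work surface, if the arm or the gripper's body presses on something with over 40 N, if the wrist force passes 120 N, or if a joint passes its speed limit or range.

### The arm

A 6-joint arm with a two-finger parallel gripper is mounted at the origin on a cart in front of the work surface, level with it; the furniture and walls round the work are solid. World frame = base frame: x ahead of the robot, y to its left, z up, the work surface at z = 0. Lengths are in m, angles in rad, forces in N, time in s.
With the tool pointing down it reaches from about 0.325 to 0.85 m from the base axis. Payload 15.5 kg.
Tool frame: the origin (TCP) lies at the very end of the fingers, on their centre line; the grasp point (between the pads) lies 19 mm behind it; y points along the fingers, z is the direction in which the jaws open and shut, and the axes are right-handed (so a half turn about y gives the same grasp; the last joint's range is limited). The gripper opens to 91 mm and grips with 3 to 60 N. Pads are 32 mm wide; open, the fingers measure 118 mm over their backs; the gripper's body (76 mm by 178 mm) begins 60 mm behind the grasp point.
Start: joints at [1.187, 0.494, 1.345, -0, 1.302, -0.096], TCP at [0.178, 0.599, 0.214] pointing down, gripper open.
Joint ranges: [-2.91, 2.91], [-0.82, 2.16], [0.22, 2.67], [-1.22, 4.37], [0.12, 2.79], [-3.08, 3.08]. Speed limits (rad/s): [1.89, 1.89, 2.57, 3.01, 3.01, 3.01].

### API

Orientations are given as [roll, pitch, yaw] about the fixed x, y, z axes, in that order (R = Rz(yaw) Ry(pitch) Rx(roll)).
In Python, from bench import robot, effector, solver, capture gives the robot as it stands. The module is installed in compiled form; this text tells all that it offers. Calls block until the motion is done:
- robot.move_to(position, orientation): joint-space move of the TCP to a pose.
- robot.move_l(position, rate=0.15, rotation=None, force_limit=None): straight line of the TCP; rotation=None keeps the orientation; rate is the mean speed in m/s. With force_limit (N) it stops when the force on the tool has changed by that much, and returns True; else False.
- robot.move_j(angles): joint-space move.
- effector.move_gripper(opening, force=None): finger opening in m; force is the grip in N (None keeps the last); returns when the fingers have stopped.
- robot.dwell(seconds).
- solver.inverse_kinematics(position, orientation): joint angles nearest the present ones, or None.
- robot.get_state(): the state.
- capture(name): name is "side" or "top" or "wrist"; returns a dict with "image" (480x640x3 uint8, red, green, blue), "fovy" (degrees; the focal length in pixels is half the picture's height over the tangent of half this angle, whatever the lens; pixels are square), "cx", "cy" (the principal point, pixels), "dist_coeffs" ([k1, k2, p1, p2, k3] as OpenCV has them; the pictures are not rectified), "world_from_camera" (4x4, takes a point from camera to world coordinates). Camera axes: x right, y down, z forward; pixel columns grow to the right and rows downward; lengths in m; the calibration is good to about 2 mm. A picture is of the moment at which its call begins. There is no depth.
A pose or a line that the arm cannot do raises robot.Unreachable and nothing moves.
- robot.job_done(): hands the job in, once; it reports no verdict.
The state is a dict: "time": time; "joint_positions": joint angles; "joint_vel": joint speeds; "effort": joint torques, N m; "eef_pos": TCP position; "ee_rot": TCP orientation; "contact_force": force on the tool from outside, world axes, zero at the start; "ft_torque": the same for the moment, N m; "opening": finger opening in m.
Only numpy, scipy, OpenCV 4.12 (cv2) and the standard library are available. Lean on these libraries where they do the work, as an engineer would, in place of code of your own. Each camera call takes 0.05 s, during which the arm holds its last target. There are 200 camera calls.

## Working session

There is one attempt and no reset: what is moved stays moved. The work goes in short steps, each a Python script; the robot and the scene stay as the last script left them, time stands still between calls to the robot, and variables do not carry over. Pictures are saved under pics/ and viewed, about 8 in all and at most 12, crops included, and the job is handed in when it is done.

```bash
mkdir -p pics
cat > h.py <<'E'
import numpy as np, cv2
from bench import robot, effector, solver, capture
def snap(cam,name):
    c=capture(cam); cv2.imwrite(f'pics/{name}.png',c['image'][:,:,::-1]); np.save(f'pics/{name}.npy',{k:v for k,v in c.items()},allow_pickle=True); return c
def load(name): return np.load(f'pics/{name}.npy',allow_pickle=True).item()
def K(c):
    f=240/np.tan(np.radians(c['fovy'])/2); return np.array([[f,0,c['cx']],[0,f,c['cy']],[0,0,1.]])
def px2w(c,uv,z):
    uv=np.array(uv,float).reshape(-1,1,2)
    n=cv2.undistortPoints(uv,K(c),np.array(c['dist_coeffs'],float))[:,0]
    T=np.array(c['world_from_camera']); d=np.c_[n,np.ones(len(n))]@T[:3,:3].T; o=T[:3,3]
    return o+d*((z-o[2])/d[:,2])[:,None]
def w2px(c,P):
    T=np.linalg.inv(np.array(c['world_from_camera'])); r,_=cv2.Rodrigues(T[:3,:3])
    return cv2.projectPoints(np.array(P,float).reshape(-1,1,3),r,T[:3,3],K(c),np.array(c['dist_coeffs'],float))[0][:,0]
E
python3 - <<'E'
from h import *
for n in('top','side'):
    c=snap(n,n+'0'); print(n,c['fovy'],c['cx'],c['cy'],c['dist_coeffs']); print(np.round(c['world_from_camera'],3))
s=robot.get_state(); print(s['time'],s['ee_rot'],s['opening'])
E
```

```text
top 49.862489042926924 320.651632833038 233.6294422762098 [-0.05761849  0.          0.          0.          0.        ]
[[ 0.    -0.996  0.089  0.448]
 [-1.    -0.    -0.004 -0.007]
 [ 0.004 -0.089 -0.996  1.411]
 [ 0.     0.     0.     1.   ]]
side 50.46778853071234 319.3051125284261 233.0465144003767 [-0.12870346  0.          0.          0.          0.        ]
[[ 0.941 -0.117  0.316  0.156]
 [-0.337 -0.384  0.86  -1.135]
 [ 0.021 -0.916 -0.401  0.583]
 [ 0.     0.     0.     1.   ]]
0.1 [-1.57187419e+00  7.70849040e-05 -2.88761935e-01] 0.09161045996743283
```

View pics/top0.png

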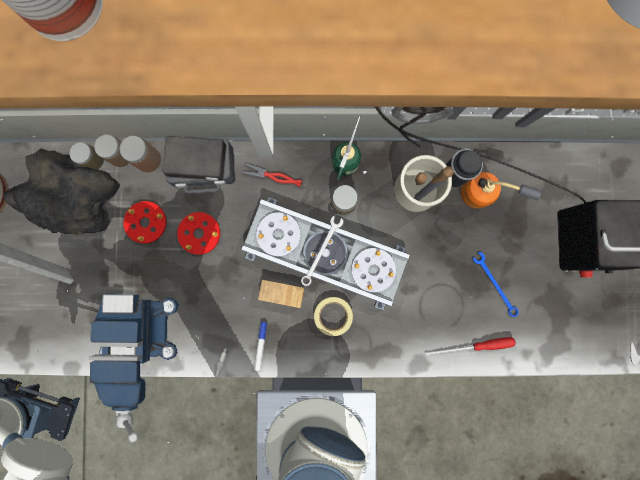

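Run:
```python
from h import *
im=load('top0')['image'][190:315,235:420,::-1]
cv2.imwrite('pics/topc.png',cv2.resize(im,None,fx=4.2,fy=4.2,interpolation=cv2.INTER_CUBIC))
```

```text
(no output)
```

View pics/topc.png

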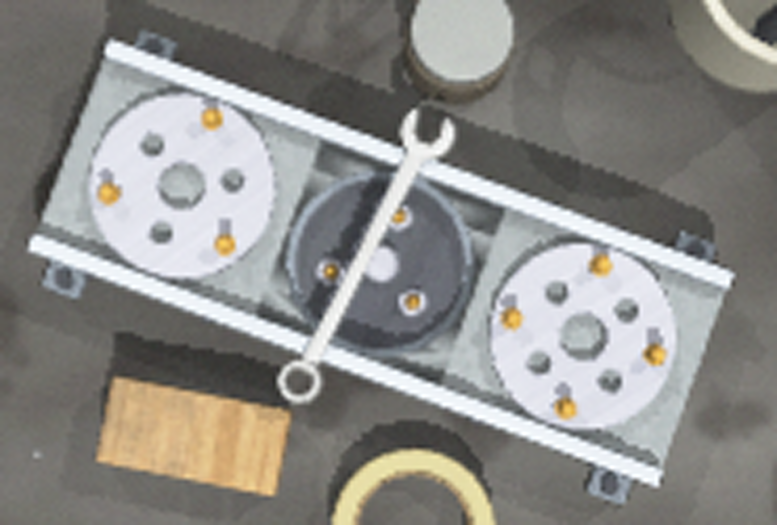

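Run:
```python
from h import *
c=load('top0')
def p(l,z): return px2w(c,np.array(l)/4.2+[235,190]-0.38,z)
r=p([(108,45),(733,278),(659,480),(32,245)],.059); print('rail',r.round(4),r.mean(0).round(4))
e=(r[0]-r[1])+(r[3]-r[2]); print('yaw of track y',np.arctan2(e[1],e[0])-np.pi/2, np.linalg.norm(e)/2)
s=p([(399,215),(327,270),(412,300)],.042);print('studs',s.round(4),s.mean(0).round(4)); d=s-s.mean(0);print(np.degrees(np.arctan2(d[:,1],d[:,0])),np.hypot(d[:,0],d[:,1]))
q=p([(212,117),(107,193),(225,243)],.073);print('pins',q.round(4),q.mean(0).round(4)); d=q-q.mean(0);print(np.degrees(np.arctan2(d[:,1],d[:,0])),np.hypot(d[:,0],d[:,1]))
print('bore',p([(182,185),(584,335)],.055).round(4))
q=p([(601,265),(512,317),(655,353),(566,407)],.073);print('d4',q.mean(0).round(4))
w=p([(426,135),(299,381)],.062);print('wr',w.round(4),w.mean(0),np.arctan2(*(w[0]-w[1])[1::-1]))
print('handle', p([(362,260),(340,300),(390,203)],.062).round(4))
print('wood',p([(125,378),(290,408),(275,493),(100,462)],.04).round(3),'jar',p([(462,40)],.095))
```

```text
rail [[ 0.6582  0.1473  0.059 ]
 [ 0.5114 -0.2447  0.059 ]
 [ 0.3861 -0.197   0.059 ]
 [ 0.532   0.1935  0.059 ]] [ 0.5219 -0.0252  0.059 ]
yaw of track y -0.3579111131975645 0.41776645883351127
studs [[ 0.5522 -0.0362  0.042 ]
 [ 0.5173  0.0093  0.042 ]
 [ 0.4984 -0.0444  0.042 ]] [ 0.5226 -0.0238  0.042 ]
[ -22.87941079   99.12021971 -139.64588396] [0.03208026 0.03349814 0.0318174 ]
pins [[0.6109 0.0806 0.073 ]
 [0.5634 0.1453 0.073 ]
 [0.5324 0.072  0.073 ]] [0.5689 0.0993 0.073 ]
[ -24.08800742   96.78910981 -143.20169559] [0.04595546 0.04636468 0.04554814]
bore [[ 0.57    0.1003  0.055 ]
 [ 0.476  -0.1515  0.055 ]]
d4 [ 0.4754 -0.1493  0.073 ]
wr [[ 0.6009 -0.0528  0.062 ]
 [ 0.4474  0.0263  0.062 ]] [ 0.5241816  -0.01322726  0.062     ] -0.4760568356770904
handle [[ 0.5226 -0.0127  0.062 ]
 [ 0.4977  0.001   0.062 ]
 [ 0.5582 -0.0302  0.062 ]]
wood [[0.449 0.137 0.04 ]
 [0.43  0.033 0.04 ]
 [0.377 0.042 0.04 ]
 [0.397 0.152 0.04 ]] jar [[ 0.65585334 -0.0739217   0.095     ]]
```

Run:
```python
from h import *
D=-np.pi/2; w=-.476
robot.move_to([.5235,-.0128,.16],[D,0,w]); print(robot.get_state()['time'])
effector.move_gripper(.045,40)
robot.move_l([.5235,-.0128,.057],rate=.12,force_limit=15)
effector.move_gripper(0.0,40); s=robot.get_state(); print(s['time'],s['opening'],s['eef_pos'])
robot.move_l([.5235,-.0128,.14],rate=.15)
s=robot.get_state(); print(s['time'],s['opening'],s['contact_force'])
snap('side','side1')
```

```text
2.6
5.05 0.011503702423724463 [ 0.52356237 -0.01281503  0.0571134 ]
5.75 0.011913963470340298 [-0.38638124 -0.96146975 -2.37839718]
```

View pics/side1.png

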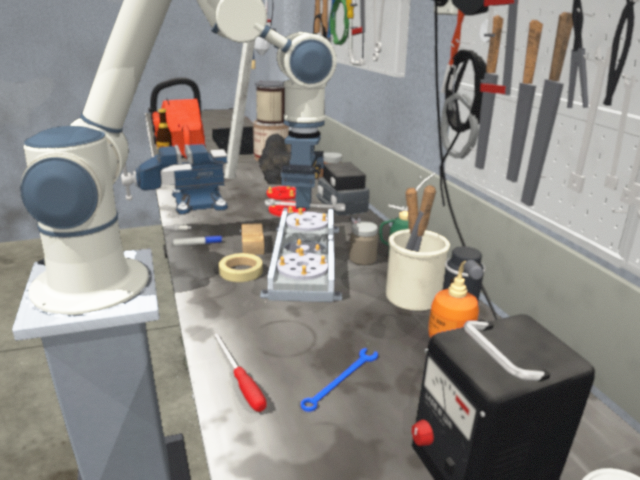

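The spanner is held level in the jaws (around px 305,205). The bench to the right of the fixture, around px (290,335), is clear.

Run:
```python
from h import *
D=-np.pi/2
robot.move_to([.47,-.335,.14],[D,0,-.1])
robot.move_l([.47,-.335,.03],rate=.15)
hit=robot.move_l([.47,-.335,.001],rate=.03,force_limit=6)
s=robot.get_state(); print(hit,s['time'],s['eef_pos'],s['opening'],s['contact_force'])
effector.move_gripper(.045)
robot.move_l([.47,-.335,.12],rate=.2)
# above disc3's leading pin
y=-.36; pin=np.array([.5325,.0722])
robot.move_to([.5325-.02,.0722-.05,.18],[D,0,y])
print(robot.get_state()['time'])
snap('wrist','wr2'); c=snap('top','top2')
a=c['image'][150:330,230:500,::-1]; b=load('wr2')['image'][:,:,::-1]
a=cv2.resize(a,(600,400)); cv2.imwrite('pics/c2.png',np.hstack([a[:, :],cv2.resize(b,(533,400))])[:, :]) 
cv2.imwrite('pics/c2.png',np.vstack([cv2.resize(a,(450,300)),cv2.resize(b,(400,300))][0:1]+[cv2.copyMakeBorder(cv2.resize(b,(400,300)),0,0,0,50,0)]))
```

```text
False 9.0417 [ 0.47012367 -0.33508829  0.00118125] 0.01155130946603029 [ 0.2231829  -0.74811772 -0.86033586]
11.825
```

View pics/c2.png

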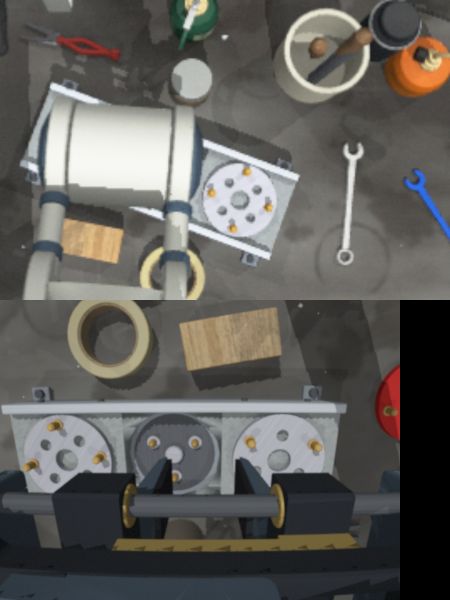

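The spanner lies clear on the bench (px 348,205). In the wrist view, the disc's leading pin is at about (251,142) in the half picture, and the disc has not moved.

Run:
```python
from h import *
D=-np.pi/2; y=-.36
c=load('wr2')
p=px2w(c,np.array([(250,439-300),(317,445-300)])*1.6,.073); print(p)
n=px2w(c,np.array([(152,442-300),(196,443-300),(175,476-300)])*1.6,.042); print(n,n.mean(0))
pin=np.array([.5325,.0722]); print(np.linalg.norm(p[0,:2]-pin))
if np.linalg.norm(p[0,:2]-pin)<.006:
    pin=(pin+p[0,:2])/2
    robot.move_l([*pin,.12],rate=.2); effector.move_gripper(.036,5)
    hit=robot.move_l([*pin,.060],rate=.08,force_limit=6)
    effector.move_gripper(0,6); s=robot.get_state()
    print(hit,s['time'],s['opening'],s['eef_pos'],s['contact_force'])
```

```text
[[0.52809928 0.07298153 0.073     ]
 [0.56257311 0.14442683 0.073     ]]
[[ 0.49719934 -0.04203295  0.042     ]
 [ 0.51815716  0.00992558  0.042     ]
 [ 0.55039993 -0.03219028  0.042     ]] [ 0.52191881 -0.02143255  0.042     ]
0.00446957585428277
False 14.2667 0.009406339071233866 [0.53059625 0.07266547 0.06022235] [0.44948409 0.93796547 3.85217835]
```

Run:
```python
from h import *
s=robot.get_state(); p=np.array(s['eef_pos']); u=np.array([-.3523,-.9359,0])
hit=robot.move_l(p+u*.110,rate=.06,force_limit=25); s=robot.get_state(); print(hit,s['contact_force'],s['eef_pos'])
if not hit:
    hit=robot.move_l(p+u*.1325,rate=.03,force_limit=25)
    s=robot.get_state(); print(hit,s['contact_force'],s['eef_pos'],s['time'],s['opening'])
effector.move_gripper(.03)
q=np.array(s['eef_pos']); robot.move_l([q[0]+.03,q[1]+.03,.17],rate=.2) if False else robot.move_l([q[0],q[1],.17],rate=.2)
snap('wrist','wr3'); snap('side','s3'); print(robot.get_state()['time'])
b=load('wr3')['image'][:,:,::-1]; a=load('s3')['image'][180:310,240:380,::-1]
cv2.imwrite('pics/c3.png',np.hstack([b[:,:],cv2.resize(a,(160,149))][:1]+[cv2.copyMakeBorder(cv2.resize(a,(160,149)),0,331,0,0,0)]))
```

```text
False [ 0.17502361 -1.67066864 -1.98464831] [ 0.49181092 -0.03025476  0.06021875]
False [-0.72979531 -1.49723883 -1.56017631] [ 0.48371682 -0.05139358  0.0602133 ] 17.15 0.009147378415904149
18.4667
```

View pics/c3.png

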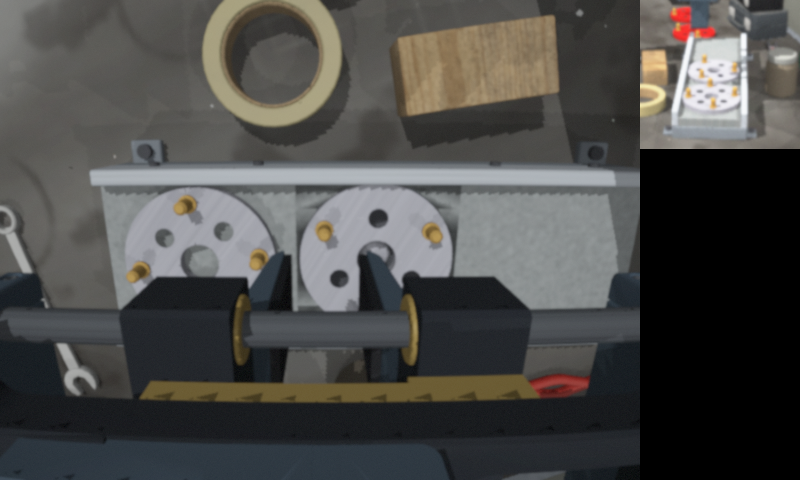

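The disc sits over the nest, with its holes out of line with the studs. The pins are at px (324,229) and (433,230), and the last grip puts the lead pin at about 216° in world. It needs to turn about +63°, so I'll cage that pin loosely and sweep it round.

Run:
```python
from h import *
D=-np.pi/2; N=np.array([.522,-.0238]); R=.046
P=lambda a,z:[*(N+R*np.array([np.cos(np.radians(a)),np.sin(np.radians(a))])),z]
O=lambda a:[D,0,np.radians(a-180)]
for a in(215.8,284): print(solver.inverse_kinematics(P(a,.056),O(a)))
robot.move_to(P(215.8,.12),O(215.8)); effector.move_gripper(.030,5)
hit=robot.move_l(P(215.8,.0575),rate=.08,force_limit=8)
effector.move_gripper(.017); s=robot.get_state(); print(hit,s['time'],s['opening'],s['contact_force'])
if not hit:
    for a in [*np.arange(224,279,8),280,282,284]:
        hit=robot.move_l(P(a,.0575),rate=.04,rotation=O(a),force_limit=25)
        s=robot.get_state(); print(a,hit,np.round(s['contact_force'],1),round(s['time'],2))
        if hit: break
    snap('side','s4')
    effector.move_gripper(.03)
    robot.move_l(P(a,.16),rate=.2)
    snap('wrist','wr4'); print(robot.get_state()['time'])
    b=load('wr4')['image'][:,:,::-1]; aa=load('s4')['image'][190:310,240:380,::-1]
    cv2.imwrite('pics/c4.png',np.hstack([cv2.resize(b,(480,360)),cv2.resize(aa,(310,360))]))
```

```text
[-0.22684451  0.53771018  1.8476264   0.          0.75625608 -2.42246871]
[-2.38775881e-01  5.84027676e-01  1.72459937e+00 -4.44089210e-16
  8.32965604e-01  2.65847068e+00]
False 21.0 0.017102879900826474 [ 0.76633189 -0.06516388  0.43032864]
224 False [-0.5  0.1 -0.5] 21.32
232 False [-0.5  0.1  0.3] 21.62
240 False [-0.4 -0.1 -1.2] 21.93
248 False [-0.9  0.5  0.2] 22.24Traceback (most recent call last):
  File "<stdin>", line 11, in <module>
bench.Unreachable: the arm cannot follow that straight line within its joint ranges
```

Joint 6 ran out of range at 248°. I'll finish the arc without turning the tool any further.

Run:
```python
from h import *
N=np.array([.522,-.0238]); R=.046
P=lambda a,z:[*(N+R*np.array([np.cos(np.radians(a)),np.sin(np.radians(a))])),z]
for a in [256,264,272,278,281,284]:
    hit=robot.move_l(P(a,.0575),rate=.04,force_limit=25)
    s=robot.get_state(); print(a,hit,np.round(s['contact_force'],1),round(s['time'],2))
    if hit: break
snap('side','s4')
effector.move_gripper(.03)
robot.move_l(P(a,.16),rate=.2)
snap('wrist','wr4'); print(robot.get_state()['time'])
b=load('wr4')['image'][:,:,::-1]; aa=load('s4')['image'][190:310,240:380,::-1]
cv2.imwrite('pics/c4.png',np.hstack([cv2.resize(b,(480,360)),cv2.resize(aa,(310,360))]))
```

```text
256 False [-4.1 -1.   1.6] 22.55
264 False [-6.6 -2.4  1.8] 22.86
272 False [-3.5 -0.8 -0.3] 23.17
278 False [-1.1  0.5  0.4] 23.43
281 False [0.2 0.  0.3] 23.68
284 False [-0.9  0.2 -0.4] 23.93
25.1167
```

View pics/c4.png

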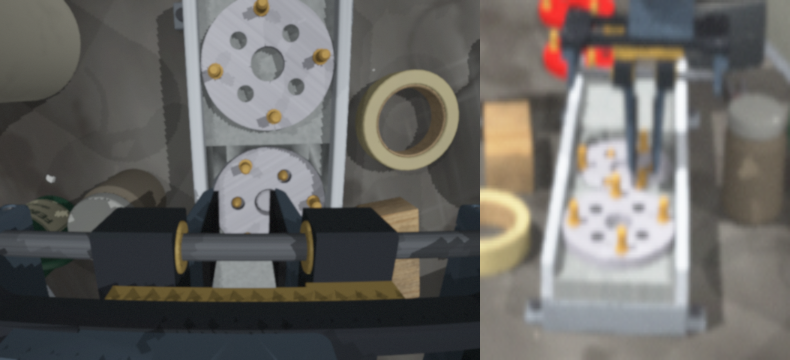

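Brass shows in the holes at (284,176) and (238,202), so they line up with the studs. I'll clear the arm and check whether the disc has dropped.

Run:
```python
from h import *
robot.move_to([.40,.28,.22],[-np.pi/2,0,.6]); print(robot.get_state()['time'])
t=snap('top','t5'); s=snap('side','s5')
a=t['image'][190:315,235:420,::-1]; b=s['image'][190:310,250:370,::-1]
cv2.imwrite('pics/c5.png',np.hstack([cv2.resize(a,(480,324),interpolation=3),cv2.resize(b,(324,324),interpolation=3)])[:,:800])
# expected pin tops: home vs resting
N=np.array([.522,-.0238])
for z in(.055,.070):
    P=[[*(N+.046*np.array([np.cos(r),np.sin(r)])),z] for r in np.radians(np.array([60,180,300])-20.6)]
    print(z,'top',((w2px(t,P)-[235,190])*480/185).round(1).tolist(),'side',((w2px(s,P)-[250,190])*2.7+[480,0]).round(1).tolist())
```

```text
26.525
0.055 top [[204.8, 125.6], [217.6, 203.1], [278.3, 153.2]] side [[649.5, 114.9], [574.5, 130.0], [647.1, 150.0]]
0.07 top [[204.6, 124.4], [217.6, 202.8], [279.0, 152.3]] side [[649.8, 100.5], [574.4, 115.3], [647.3, 134.9]]
```

View pics/c5.png

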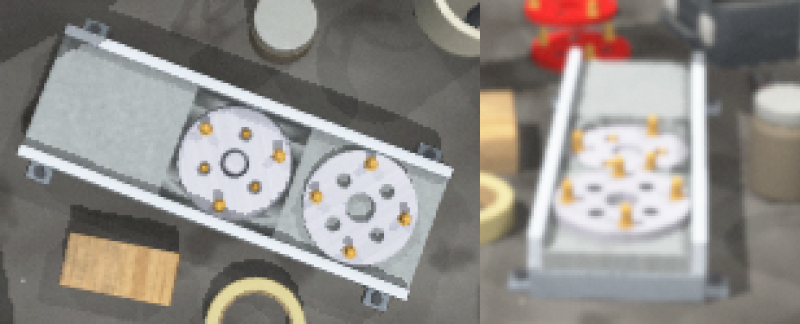

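Run:
```python
from h import *
robot.job_done(); print(robot.get_state()['time'])
```

```text
the job is handed in; nothing more can be done
the job is handed in; nothing more can be done
```

The job is done and handed in at about 27 s on the robot's clock.

- **Wrench:** I lifted it off the rails and laid it on the bench at about (0.47, -0.335). A top view taken after I let go shows it lying clear on the bench. I did not measure its height or tilt.
- **Three-hole disc:** I pulled it by one pin along the track into the nest, then caged that pin loosely and turned it about 63° until it dropped. Contact forces stayed below 8 N in the readings taken after each move.
- **Mishap:** the turn stopped partway because the last joint ran out of range at 248°. I finished the arc with the tool's orientation held fixed.
- **Last checks:** in the side picture, read by eye, the pin tops sit within about 3 px of where a disc fully home would put them. A disc still resting on the stud tips would be about 15 px away. In the top view all three studs show in the holes and the spigot in the bore.
- **Four-hole disc, block and jar:** they look unmoved in the last top view. The pliers looked undisturbed when last in view, before the turn.

No check failed. The two camera views placed the nest centre about 2.5 mm apart, which the play in the nest absorbed.

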